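# Load-test a coil spring on the bench tester and sort it

### The job

Lay the spring waiting in the holder's front lane, the one nearest the robot's base, in the spring tester's cradle and let go; push the carriage smoothly up until its pointer stands at the brass mark, not past it, and hold it there for a good second while you read the load on the dial. If the needle has passed the brass limit tab the spring is sound and goes in the white tray; if it stops short it is tired and goes in the round metal tin. Don't overload the gauge, and leave the other spring, the mark and the rest of the bench as they are.

Things in the scene. Friction and masses are not known exactly. Their poses are not given: they have to be found in the camera images.
- spring_1: steel compression coil spring, 22 mm outside diameter, 50 mm free length, 9 coils, about 37 g. One of the two springs is sound and the other tired; they look alike, and either may be waiting in either lane. Origin at the spring's centre, on its axis; its y axis runs along the coil axis (it may be rolled about y). Rate: sound 1.2 N/mm, tired 0.6 N/mm.
- spring_2: steel compression coil spring, 22 mm outside diameter, 50 mm free length, 9 coils, about 37 g. One of the two springs is sound and the other tired; they look alike, and either may be waiting in either lane. Origin at the spring's centre, on its axis; its y axis runs along the coil axis (it may be rolled about y). Rate: sound 1.2 N/mm, tired 0.6 N/mm.
- holder: grey printed holder fixed to the bench, base 150 mm (x) by 76 mm (y) by 6 mm, with two raised lanes that run along its y axis: front lane at x = -36 mm (the robot's side), rear lane at x = +36 mm. A spring lies along y on two ridges, its axis 36 mm above the bench, between end stops 58 mm apart; each lane is only 17 mm wide, so fingers pass on both sides of the spring. Origin under its centre.
- tester: horizontal spring tester fixed to the bench: dark steel bed 90 mm (x) by 310 mm (y), top at z = 28 mm. Its y axis is the line of compression: dial gauge at the +y end (housing 92 mm across, centre y = +108 mm, face up at z = 93 mm), hand carriage at the -y end. Origin on the bench under the cradle's middle.
- cradle (a point): middle of the cradle: two 6 mm steel rods, 14 mm apart, along the tester's y axis, on which a spring lies by its own weight with its axis at this point (70 mm above the bench, 42 mm above the bed). Fingers fit down on both sides of the rods; from here it is 38 mm along +y to the gauge plate's face and, as found, 30 to 38 mm along -y to the carriage platen's face. Axes as the tester's.
- gauge_plate: steel disc 36 mm across, 5 mm thick, upright across the tester's y axis, on the gauge's plunger; the origin is the centre of the face that the spring bears on, 38 mm to +y of the cradle's middle. It gives 1 mm per 12 N. The gauge reads 20 N at full scale and is spoilt by 24 N.
- carriage (a joint): carriage travel along the tester's +y, 0 to 46 mm (m); 0 is fully back, and more brings its 36 mm platen nearer to the gauge plate: the gap between the two faces is 76 mm minus this. It is found between 0 and 8 mm. It rubs with about 1.5 N and stays where it is left, unless a spring pushes it back. It reaches the mark at about 39 to 42 mm.
- handle (a point): centre of the carriage's black upright knob, a cylinder 22 mm across and 38 mm tall (113 to 150 mm above the bench) on a thinner stem; the carriage's top is 88 mm above the bench. Moves with the carriage. Axes as the tester's.
- pointer (a point): tip of the carriage's thin steel pointer over the rule on the tester's +x side, 42 mm from the centre line. Moves with the carriage. Axes as the tester's.
- mark (a point): nib of the brass clamp on the +x edge of the bed that marks the test length: the pointer is at the mark when both have the same y in the tester's frame. The clamp is set between 13 and 16 mm of spring compression, held by about 12 N of friction, and must not be shifted.
- needle (a joint): dial needle, rad, clockwise seen from above: 0 with no load, 0.2356 rad per N. The brass limit tab on the bezel stands at 2.73 rad (11.6 N). At the mark a sound spring reads about 14 to 17.5 N and a tired one 7 to 9.5 N.
- peak (a joint): the thin brass peak hand on the same dial, rad, same scale as the needle: the needle pushes it along and it stays at the highest reading since the start, when it is at 0.
- tray: white plastic tray for sound springs, fixed, 110 mm (x) by 130 mm (y), 28 mm high, walls and floor 4 mm. Origin under its centre. It and the tin may stand in either of two places.
- tin: round bare-metal tin for tired springs, fixed, 120 mm across, 45 mm high, wall 3 mm. Origin under its centre.
- driver: loose screwdriver, bystander
- scraper: loose print scraper, bystander
- spanner: loose spanner, bystander
- caliper: loose caliper, bystander
- glue: loose upright glue bottle 28 mm across, 95 mm tall, bystander
- knobwheel: loose printed levelling wheel, bystander
- bracket: loose printed angle bracket, bystander
Things that resemble listed ones, but are neither listed nor needed, are in the scene too. Leave any green look-alike of the holder alone.

How it is judged:
By the outcome, as a careful person would: the job done as asked, in the order asked, and still so for the second after the job is handed in, with the robot touching nothing.
It also fails if it takes over 72 s, if anything falls off the work surface, if the arm or the gripper's body presses on something with over 40 N, if the wrist force passes 120 N, or if a joint passes its speed limit or range.

### The arm

A 7-joint arm with a two-finger parallel gripper is mounted at the origin on the work surface. World frame = base frame: x ahead of the robot, y to its left, z up, the work surface at z = 0. Lengths are in m, angles in rad, forces in N, time in s.
With the tool pointing down it reaches from about 0.4 to 0.85 m from the base axis. Payload 10.4 kg.
Tool frame: the origin (TCP) lies on the front face of the gripper's body, between the roots of the fingers; the fingertips stand 73 mm ahead of it and the grasp point (between the pads) lies 54 mm ahead of it; z points along the fingers, y is the line along which they close (so a half turn about z gives the same grasp; the last joint's range is limited). The gripper opens to 85 mm and grips with 20 to 120 N. Pads are 22 mm wide; open, the fingers measure 114 mm over their backs; the gripper's body (76 mm by 85 mm) begins 54 mm behind the grasp point. The pads swing forward as they close: fully open they stand 13 mm farther back than shut.
Start: joints at [1.241, 0.332, -0.065, 1.46, 0.022, 1.35, -0.088], TCP at [0.189, -0.596, 0.304] pointing down, gripper open.
Joint ranges: [-2.6, 2.6], [-0.5, 2.12], [-1.47, 1.34], [0.16, 2.42], [-1.27, 4.41], [0.06, 2.06], [-2.6, 2.6]. Speed limits (rad/s): [2.22, 2.22, 2.79, 2.79, 3.14, 3.14, 3.14].

### API

Orientations are given as a unit quaternion [x, y, z, w].
In Python, from workcell import manip gives the robot as it stands.
- The arm moves only by the shell command python3 -m jog 'ROWS' [FORCE]. ROWS is JSON, a list of rows, each an object with "grip": the gripper command: -1 is fully open, 1 is shut, values between are in proportion; "slide": the shift along the tool's x, y, z in cm, a list of three; "yaw": the turn about the tool's z in rad. A call has 1 to 8 rows; each row shifts and turns the commanded pose from where the row before left it, along the tool's axes as they then stand; what a row does not reach is not made up. A row lasts 1/10 s, in which the tool goes at most 50 mm and 8.59 degrees, less where a joint would pass 70% of its speed; a pose out of reach is approached as far as the arm can. A call with a gripper value outside its range is refused whole. The fingers move at their own pace and stop on an object; FORCE is the grip in N (left out, the last holds). Time passes only in rows, so rows that do not move let the fingers close. It gives the time, the measured TCP pose, the force, the opening and the grip force at its end, in the units of the state.
- manip.get_obs(): the state, without advancing time (a new reading comes with each control period).
- manip.camera(name): name is "scene" or "top" or "wrist"; returns the picture (384x512x3 uint8, blue, green, red); there is no depth.
- manip.calibration(name): a dict with "vfov" (degrees; the focal length in pixels is half the picture's height over the tangent of half this angle, whatever the lens; pixels are square), "cx", "cy" (the principal point, pixels), "camera_from_world" (4x4, takes a point from world to camera coordinates). Camera axes: x right, y down, z forward; pixel columns grow to the right and rows downward; lengths in m; the calibration is good to about 2 mm. A picture is of the moment at which its call begins: read the wrist's pose just before it. calibration takes no time and is no camera call; for the wrist camera it gives the pose at the moment of the call.
- manip.hand_in(): hands the job in; it is judged then, once.
Trained networks look in the newest picture that a camera, given by its name, has taken for a name from the list of things; names that differ only in an ending like _2 or _b are one class to them, and where a whole thing is asked for, a point or a joint stands for the part that bears it (a point fixed in the world has none). Each returns a list of dicts, best first, with "conf" (0 to 1); they miss things now and then, are a little off and sometimes report something else, mostly with a low value. They report only what shows in the picture. A call takes as long as a camera call. They do not tell look-alikes from the thing itself.
- manip.masks_of(thing, camera): "region" (384x512 bool, what is visible of it) and "centre" ([column, row] in pixels, amid what is visible of it).
The state is a dict: "clock": time; "joint_pos": joint angles; "joint_velocities": joint speeds; "tau": joint torques, N m; "position": TCP position; "ee_rot": TCP orientation; "ft_force": force on the tool from outside, world axes, zero at the start; "torque": the same for the moment, N m; "grip_width": opening from 0.0 (shut) to 1.0 (fully open); "grasp_force": force on a finger pad.
Only numpy, scipy, OpenCV 4.12 (cv2) and the standard library are available. Lean on these libraries where they do the work, as an engineer would, in place of code of your own. Each camera call takes 0.05 s, during which the arm holds its last target. There are 200 camera calls.

## Working session

There is one attempt and no reset: what is moved stays moved. The work goes in short steps, Python scripts to look and compute and a shell command to move; the robot and the scene stay as the last step left them, time stands still between calls to the robot, and variables do not carry over. Pictures are saved under pics/ and viewed, at most 10 in all, crops included, and the job is handed in when it is done.

```bash
mkdir -p pics; ls
cat > h.py <<'E'
import numpy as np, cv2
from workcell import manip
def ray(cam,px,cal=None):
    c=cal or manip.calibration(cam); f=192/np.tan(np.radians(c["vfov"])/2)
    T=np.array(c["camera_from_world"]); R=T[:3,:3]; t=T[:3,3]
    d=R.T@np.array([(px[0]-c["cx"])/f,(px[1]-c["cy"])/f,1.]); return -R.T@t,d
def atz(cam,px,z,cal=None):
    o,d=ray(cam,px,cal); return o+d*(z-o[2])/d[2]
def proj(cam,p,cal=None):
    c=cal or manip.calibration(cam); f=192/np.tan(np.radians(c["vfov"])/2)
    q=np.array(c["camera_from_world"])@np.array([*p,1.]); return np.array([c["cx"]+f*q[0]/q[2],c["cy"]+f*q[1]/q[2]])
E
python3 - <<'E'
from h import *
np.set_printoptions(precision=3,suppress=True)
o=manip.get_obs(); print(o["clock"],o["position"],o["ee_rot"],o["grip_width"])
for n in("top","scene"):
    im=manip.camera(n); cv2.imwrite(f"pics/{n}0.png",cv2.resize(im,(800,600),interpolation=cv2.INTER_CUBIC))
    print(n,manip.calibration(n))
for t in ["spring_1","holder","tester","handle","gauge_plate","tray","tin","mark","pointer"]:
    for n in("top","scene"):
        for m in manip.masks_of(t,n)[:4]: print(t,n,round(m["conf"],2),np.array(m["centre"]),m["region"].sum())
E
```

```text
pics
0.0 [ 0.189 -0.596  0.303] [ 0.988  0.153 -0.    -0.001] 0.9954649350720305
top {'vfov': 44.77253481761715, 'cx': 255.87191647133753, 'cy': 185.49070133438474, 'camera_from_world': array([[-0.009, -1.   ,  0.004,  0.006],
       [-0.99 ,  0.008, -0.141,  0.504],
       [ 0.141, -0.006, -0.99 ,  1.3  ],
       [ 0.   ,  0.   ,  0.   ,  1.   ]])}
scene {'vfov': 54.22012725868982, 'cx': 256.5812928264198, 'cy': 193.62720710073603, 'camera_from_world': array([[-0.609,  0.793, -0.   ,  0.288],
       [ 0.457,  0.351, -0.817, -0.132],
       [-0.648, -0.498, -0.576,  1.514],
       [ 0.   ,  0.   ,  0.   ,  1.   ]])}
spring_1 top 0.53 [359.4 216.4] 1489
spring_1 top 0.44 [141.7 191.7] 106
spring_1 top 0.43 [139.7 217.7] 115
spring_1 scene 0.62 [357.8 246.8] 121
spring_1 scene 0.62 [221.5 207.7] 631
spring_1 scene 0.45 [348.3 258.8] 108
holder top 0.63 [113.9 280.9] 1516
holder top 0.6 [143.1 202.9] 1197
holder top 0.43 [167.9 129.3] 155
holder scene 0.67 [406.6 232. ] 861
holder scene 0.62 [352.6 266.9] 811
tester top 0.78 [255.8 172.3] 3430
tester top 0.49 [281.3 168. ] 485
tester scene 0.75 [248.2 222.8] 3281
handle top 0.62 [282.8 164.5] 485
handle scene 0.96 [219.6 204.6] 589
handle scene 0.55 [337.4 215.4] 284
gauge_plate scene 0.45 [220.5 205.8] 666
tray top 0.88 [391.9 161.7] 1806
tray scene 0.67 [150.3 187. ] 941
tray scene 0.43 [359.4 245.7] 115
tin top 0.58 [357.1 221.7] 1510
tin scene 0.76 [203.7 174. ] 768
mark top 0.74 [144.8 202.8] 1215
mark top 0.35 [360.7 219.5] 1520
mark scene 0.44 [223.9 229.5] 49
mark scene 0.24 [336.7 218.5] 261
pointer top 0.81 [284.1 165.5] 438
pointer scene 0.86 [223.8 204.6] 608
```

View pics/top0.png

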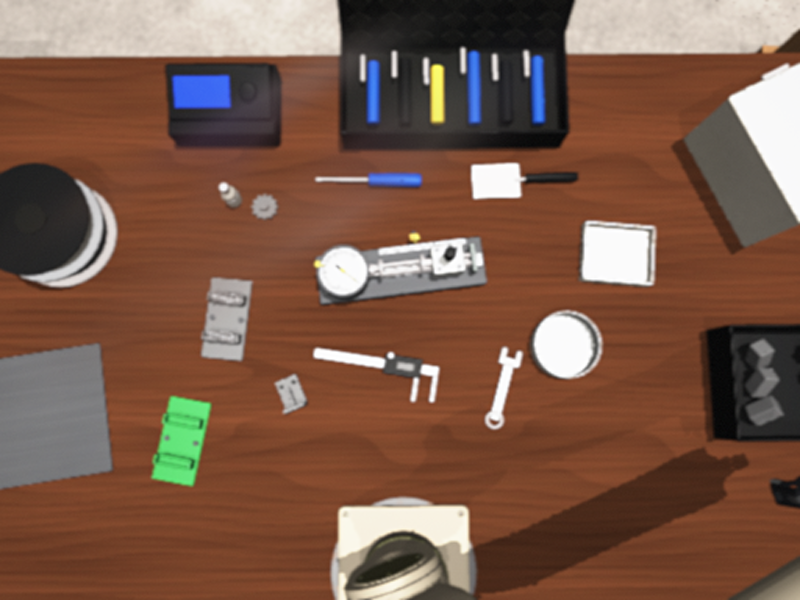

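View pics/scene0.png

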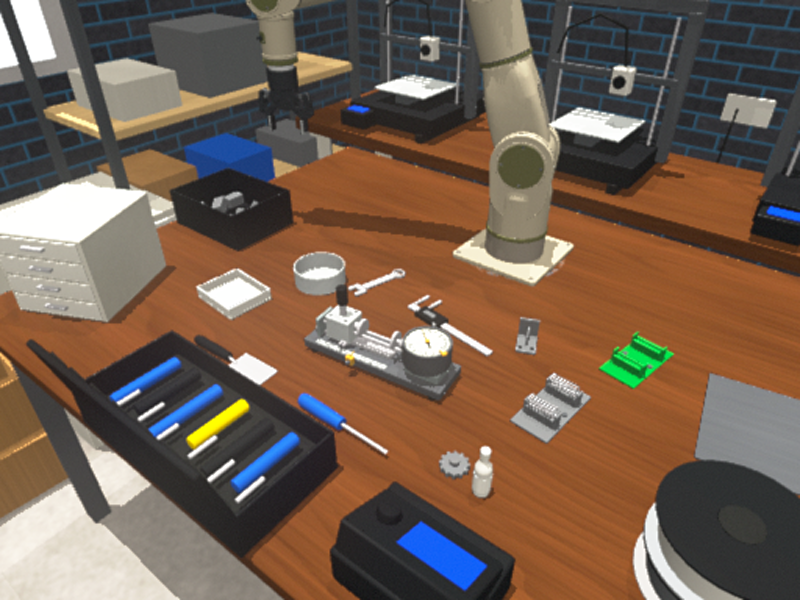

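The top view at 800x600 shows the grey holder at (227,320), with the front-lane spring at (221,338) and the rear-lane spring at (226,298). The tester runs from the dial at (343,272) to the knob at (450,253), with the brass clamp at (414,237). The tray is at (618,253) and the tin at (566,344).

These could be taken for the target spring (original pixels):
- grey front lane (140,218)
- grey rear lane (142,192)
- green look-alike holder's lanes, about (117,268) and (112,295)

I choose (140,218), the lane of the grey holder nearest the base.

Run:
```python
from h import *
np.set_printoptions(precision=4,suppress=True)
o=manip.get_obs(); im=manip.camera("top")
def pick(t,c):
    ms=manip.masks_of(t,"top"); return min(ms,key=lambda m:np.hypot(*(np.array(m["centre"])-c)))
for t,c,z in [("holder",(144,203),.006),("spring_1",(140,218),.036),("spring_1",(142,192),.036),("tester",(256,172),.028),("tray",(395,162),.028),("tin",(362,220),.045)]:
    m=pick(t,c); r=m["region"]; 
    pts=np.argwhere(r)[:,::-1].astype(float); w=np.array([atz("top",p,z)[:2] for p in pts])
    (cx,cy),(a,b),an=cv2.minAreaRect((w*1000).astype(np.float32)); print(t,m["conf"],m["centre"],"rect",cx,cy,a,b,an,"mean",w.mean(0))
for n,p,z in [("dial",(343,272),.093),("knob",(450,253),.15),("nib",(414,238),.03),("bed0",(318,284),.028),("bedBR",(484,284),.028),("bedTR",(481,238),.028),("bedBL",(320,305),.028)]:
    print(n,atz("top",np.array(p)*.64,z)[:2])
cal=manip.calibration("wrist"); print(cal)
T=np.array(cal["camera_from_world"]); print("cam centre",-T[:3,:3].T@T[:3,3])
c=im[170:300,90:220]; cv2.imwrite("pics/crop_h.png",cv2.resize(c,(520,520),interpolation=cv2.INTER_CUBIC))
```

```text
holder 0.75 [142.8, 205.6] rect 457.1806640625 328.17596435546875 80.289794921875 149.91851806640625 84.57389831542969 mean [0.4555 0.3259]
spring_1 0.69 [142.3, 191.0] rect 493.1706848144531 323.049560546875 51.29880142211914 19.325347900390625 80.02351379394531 mean [0.4932 0.3227]
spring_1 0.69 [142.3, 191.0] rect 493.1706848144531 323.049560546875 51.29880142211914 19.325347900390625 80.02351379394531 mean [0.4932 0.3227]Traceback (most recent call last):
  File "<stdin>", line 8, in <module>
  File "h.py", line 8, in atz
    o,d=ray(cam,px,cal); return o+d*(z-o[2])/d[2]
        ~~~^^^^^^^^^^^^
  File "h.py", line 4, in ray
    c=cal or manip.calibration(cam); f=192/np.tan(np.radians(c["vfov"])/2)
             ~~~~~~~~~~~~~~~~~^^^^^
ValueError: time passes only in moves, steps and waits
```

Run:
```python
from h import *
np.set_printoptions(precision=4,suppress=True)
im=manip.camera("top"); C=manip.calibration("top")
def pick(t,c):
    ms=manip.masks_of(t,"top"); return min(ms,key=lambda m:np.hypot(*(np.array(m["centre"])-c))) if ms else None
for t,c,z in [("spring_1",(140,218),.036),("tester",(256,172),.028),("tray",(395,162),.028),("tin",(362,220),.045)]:
    m=pick(t,c)
    if m is None: print(t,"none"); continue
    w=np.array([atz("top",p,z,C)[:2] for p in np.argwhere(m["region"])[:,::-1].astype(float)])
    (cx,cy),(a,b),an=cv2.minAreaRect((w*1000).astype(np.float32)); print(t,m["conf"],m["centre"],"rect",cx,cy,a,b,an,"mean",w.mean(0))
for n,p,z in [("dial",(343,272),.093),("knob",(450,253),.15),("nib",(414,238),.03),("bed0",(318,284),.028),("bedBR",(484,284),.028),("bedTR",(481,238),.028),("bedBL",(320,305),.028)]:
    print(n,atz("top",np.array(p)*.64,z,C)[:2])
cal=manip.calibration("wrist"); print(cal)
T=np.array(cal["camera_from_world"]); print("cam centre",-T[:3,:3].T@T[:3,3])
c=im[170:300,90:220]; cv2.imwrite("pics/crop_h.png",cv2.resize(c,(520,520),interpolation=cv2.INTER_CUBIC))
```

```text
spring_1 0.69 [141.4, 213.6] rect 423.329833984375 330.49676513671875 49.41855239868164 17.69521713256836 84.33216094970703 mean [0.4237 0.3311]
tester 0.7 [254.9, 174.1] rect 552.8818969726562 3.1840362548828125 118.39457702636719 314.4476623535156 6.610878944396973 mean [0.5438 0.0043]
tray 0.68 [394.1, 163.2] rect 570.6046142578125 -400.9821472167969 135.9994354248047 114.56219482421875 84.52366638183594 mean [ 0.57   -0.4013]
tin 0.84 [361.3, 220.1] rect 400.2028503417969 -294.9015197753906 119.5550308227539 126.5318603515625 24.961368560791016 mean [ 0.4004 -0.295 ]
dial [0.528  0.1023]
knob [ 0.5495 -0.0825]
nib [ 0.6018 -0.0251]
bed0 [0.5169 0.1531]
bedBR [ 0.5144 -0.1536]
bedTR [ 0.6012 -0.1501]
bedBL [0.4778 0.1492]
{'vfov': 69.62308309498667, 'cx': 258.35810033640826, 'cy': 188.76826943377145, 'camera_from_world': array([[ 0.302 , -0.9533,  0.0006, -0.625 ],
       [-0.9085, -0.2876,  0.3032, -0.0377],
       [-0.2888, -0.0921, -0.9529,  0.3797],
       [ 0.    ,  0.    ,  0.    ,  1.    ]])}
cam centre [ 0.2642 -0.5717  0.3737]
```

View pics/crop_h.png

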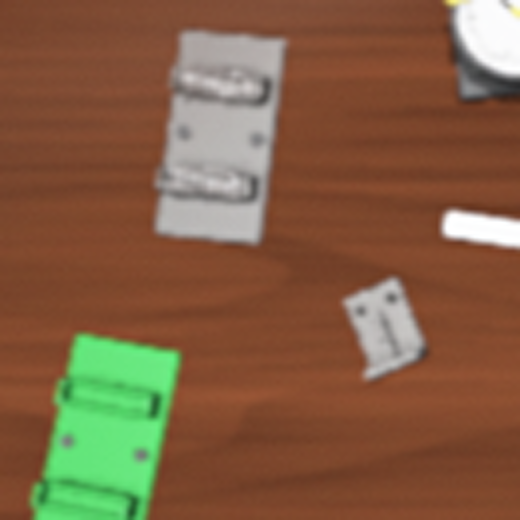

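The crop shows the grey holder with both springs lying along y. The front-lane spring is at crop (208,182), which is px (142,215), and the green look-alike is well away from it. The target is confirmed at about (0.423, 0.331), so I'll set out.

```bash
python3 -m jog '[{"grip":-0.05,"slide":[3.7,-2.7,0],"yaw":0},{"grip":-0.05,"slide":[3.7,-2.7,0],"yaw":0},{"grip":-0.05,"slide":[3.7,-2.7,0],"yaw":0},{"grip":-0.05,"slide":[3.7,-2.7,0],"yaw":0},{"grip":-0.05,"slide":[3.7,-2.7,0],"yaw":0},{"grip":-0.05,"slide":[3.7,-2.7,0],"yaw":0},{"grip":-0.05,"slide":[3.7,-2.7,0],"yaw":0},{"grip":-0.05,"slide":[3.7,-2.7,0],"yaw":0}]' 30
python3 -m jog '[{"grip":-0.05,"slide":[3.7,-2.7,0],"yaw":0},{"grip":-0.05,"slide":[3.7,-2.7,0],"yaw":0},{"grip":-0.05,"slide":[3.7,-2.7,0],"yaw":0},{"grip":-0.05,"slide":[3.7,-2.7,0],"yaw":0},{"grip":-0.05,"slide":[0.5,-4.8,0],"yaw":0},{"grip":-0.05,"slide":[0.5,-4.8,0],"yaw":0},{"grip":-0.05,"slide":[0.5,-4.8,0],"yaw":0},{"grip":-0.05,"slide":[0.5,-4.8,0],"yaw":0}]'
```

```text
clock: 2.3
position: [0.4065, -0.2989, 0.3043]
ee_rot: [0.988, 0.153, 0.0, 0.0]
ft_force: [0.3, -0.5, -0.4]
grip_width: 0.526
grasp_force: 0.0
clock: 3.1
position: [0.4746, 0.038, 0.3041]
ee_rot: [0.988, 0.153, 0.0, 0.0]
ft_force: [0.8, -0.1, 0.1]
grip_width: 0.524
grasp_force: 0.0
```

```bash
python3 -m jog '[{"grip":-0.05,"slide":[0.5,-4.8,0.6],"yaw":0},{"grip":-0.05,"slide":[0.5,-4.8,0.6],"yaw":0},{"grip":-0.05,"slide":[0.5,-4.8,0.6],"yaw":0},{"grip":-0.05,"slide":[0.5,-4.8,0.6],"yaw":0},{"grip":-0.05,"slide":[0.5,-4.8,0.6],"yaw":0},{"grip":-0.05,"slide":[0,0,1],"yaw":-0.145},{"grip":-0.05,"slide":[0,0,1],"yaw":-0.145},{"grip":-0.05,"slide":[0,0,1],"yaw":-0.145}]' && python3 -m jog '[{"grip":-0.05,"slide":[0,0,1],"yaw":-0.145},{"grip":-0.05,"slide":[0,0,1],"yaw":-0.145},{"grip":-0.05,"slide":[0,0,1],"yaw":-0.145},{"grip":-0.05,"slide":[0,0,1],"yaw":-0.145},{"grip":-0.05,"slide":[0,0,1],"yaw":-0.145},{"grip":-0.05,"slide":[0,0,0],"yaw":0},{"grip":-0.05,"slide":[0,0,0],"yaw":0}]'
cat >> h.py <<'E'
def todo(target,ang):
    "slide (cm) and yaw to bring grasp point to target with tool x at world angle ang (deg); slides in CURRENT tool axes"
    from scipy.spatial.transform import Rotation as Ro
    o=manip.get_obs(); R=Ro.from_quat(o["ee_rot"]).as_matrix(); g=np.array(o["position"])+R[:,2]*.054
    cur=np.degrees(np.arctan2(R[1,0],R[0,0])); print("clock",o["clock"],"grasp",g.round(4),"xang",cur.round(1),"slide cm",(R.T@(np.array(target)-g)*100).round(2),"yaw",np.radians(cur-ang).round(3))
E
python3 - <<'E'
from h import *
np.set_printoptions(precision=4,suppress=True)
im=manip.camera("wrist"); C=manip.calibration("wrist"); cv2.imwrite("pics/w1.png",im)
for m in manip.masks_of("spring_1","wrist"):
    w=np.array([atz("wrist",p,.036,C)[:2] for p in np.argwhere(m["region"])[:,::-1].astype(float)])
    print(m["conf"],m["centre"],cv2.minAreaRect((w*1000).astype(np.float32)))
todo((.423,.331,.036),84)
E
```

```text
clock: 3.9
position: [0.4265, 0.273, 0.2436]
ee_rot: [0.931, 0.366, 0.0, 0.0]
ft_force: [-0.5, 0.2, 0.3]
grip_width: 0.522
grasp_force: 0.0
clock: 4.6
position: [0.4267, 0.2725, 0.1941]
ee_rot: [0.744, 0.668, -0.0, -0.0]
ft_force: [1.1, 0.0, -0.4]
grip_width: 0.523
grasp_force: 0.0
0.91 [330.5, 124.9] ((494.2885437011719, 322.20001220703125), (52.53939437866211, 22.291397094726562), 83.8816909790039)
0.56 [242.6, 125.1] ((422.7337951660156, 329.6090393066406), (51.77280807495117, 21.185583114624023), 83.8073501586914)
clock 4.7 grasp [0.4269 0.2727 0.1405] xang 83.8 slide cm [ 5.75 -1.02 10.45] yaw -0.003
```

View pics/w1.png

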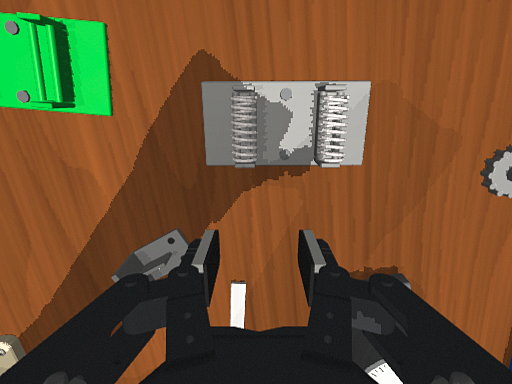

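The wrist view shows the front spring at (243,125) and the rear one at (331,125), with the fingers centred at about column 256. I'll move over the front spring and go down.

```bash
python3 -m jog '[{"grip":-0.05,"slide":[2.8,-0.5,0],"yaw":0},{"grip":-0.05,"slide":[2.8,-0.5,0],"yaw":0},{"grip":-0.05,"slide":[0,0,2.6],"yaw":0},{"grip":-0.05,"slide":[0,0,2.6],"yaw":0},{"grip":-0.05,"slide":[0,0,1.5],"yaw":0},{"grip":-0.05,"slide":[0,0,0],"yaw":0}]'
python3 - <<'E'
from h import *
im=manip.camera("wrist"); cv2.imwrite("pics/w2.png",im)
todo((.4227,.3296,.036),83.8)
E
```

```text
clock: 5.3
position: [0.4219, 0.3286, 0.1255]
ee_rot: [0.743, 0.669, -0.001, -0.0]
ft_force: [0.4, 0.3, 0.2]
grip_width: 0.523
grasp_force: 0.0
clock 5.35 grasp [0.4224 0.3292 0.0729] xang 84.0 slide cm [0.05 0.03 3.69] yaw 0.003
```

View pics/w2.png

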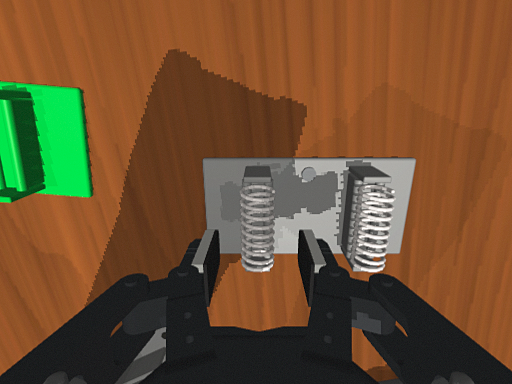

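The front spring, at (258,228), sits midway between the fingers. I'll descend 3.7 cm and grip gently.

```bash
python3 -m jog '[{"grip":-0.05,"slide":[0,0,1.9],"yaw":0},{"grip":-0.05,"slide":[0,0,1.8],"yaw":0},{"grip":-0.05,"slide":[0,0,0],"yaw":0},{"grip":1,"slide":[0,0,0],"yaw":0},{"grip":1,"slide":[0,0,0],"yaw":0},{"grip":1,"slide":[0,0,0],"yaw":0},{"grip":1,"slide":[0,0,0],"yaw":0},{"grip":1,"slide":[0,0,0],"yaw":0}]' 30 && python3 -m jog '[{"grip":1,"slide":[0,0,0],"yaw":0},{"grip":1,"slide":[0,0,-1.5],"yaw":0},{"grip":1,"slide":[0,0,-3],"yaw":0},{"grip":1,"slide":[0,0,-4],"yaw":0},{"grip":1,"slide":[0,0,-4],"yaw":0},{"grip":1,"slide":[0,0,-4],"yaw":-0.11},{"grip":1,"slide":[0,0,-1],"yaw":-0.11},{"grip":1,"slide":[0,0,0],"yaw":0}]'
python3 - <<'E'
from h import *
todo((.540,-.003,.16),96.7)
E
```

```text
clock: 6.15
position: [0.4216, 0.3301, 0.0908]
ee_rot: [0.743, 0.67, -0.0, -0.0]
ft_force: [-5.5, 0.1, 2.8]
grip_width: 0.235
grasp_force: 30.5
clock: 6.95
position: [0.4231, 0.33, 0.2681]
ee_rot: [0.664, 0.747, 0.002, 0.001]
ft_force: [1.1, 0.1, 0.4]
grip_width: 0.239
grasp_force: 30.7
clock 6.95 grasp [0.4234 0.3301 0.2141] xang 96.7 slide cm [-34.46   7.65   5.4 ] yaw 0.001
```

```bash
python3 -m jog '[{"grip":1,"slide":[-4.9,0.95,0],"yaw":0},{"grip":1,"slide":[-4.9,0.95,0],"yaw":0},{"grip":1,"slide":[-4.9,0.95,0],"yaw":0},{"grip":1,"slide":[-4.9,0.95,0],"yaw":0},{"grip":1,"slide":[-4.9,0.95,0],"yaw":0},{"grip":1,"slide":[-4.9,0.95,0],"yaw":0},{"grip":1,"slide":[-4.9,0.95,0],"yaw":0},{"grip":1,"slide":[-4.9,0.95,0],"yaw":0}]' && python3 -m jog '[{"grip":1,"slide":[0,0,0],"yaw":0},{"grip":1,"slide":[0,0,0],"yaw":0}]'
python3 - <<'E'
from h import *
im=manip.camera("wrist"); C=manip.calibration("wrist"); cv2.imwrite("pics/w3.png",cv2.resize(im,(800,600),interpolation=cv2.INTER_CUBIC))
for t in ["tester","handle","gauge_plate","mark","pointer","spring_1","needle"]:
    for m in manip.masks_of(t,"wrist")[:2]: print(t,round(m["conf"],2),m["centre"],m["region"].sum())
todo((.540,-.003,.07),96.7)
np.save("C3.npy",C,allow_pickle=True)
E
```

```text
clock: 7.75
position: [0.5432, -0.0535, 0.2647]
ee_rot: [0.666, 0.746, -0.0, 0.0]
ft_force: [0.6, -0.1, -0.9]
grip_width: 0.238
grasp_force: 30.7
clock: 7.95
position: [0.543, -0.0523, 0.2642]
ee_rot: [0.667, 0.745, -0.0, -0.001]
ft_force: [-0.5, 0.1, -0.4]
grip_width: 0.239
grasp_force: 30.7
tester 0.64 [265.1, 100.4] 19365
tester 0.62 [267.1, 83.8] 357
handle 0.62 [268.6, 192.2] 2522
gauge_plate 0.57 [266.6, 85.4] 411
gauge_plate 0.23 [256.4, 257.4] 3457
mark 0.58 [317.7, 154.5] 210
mark 0.17 [266.8, 192.6] 2688
spring_1 0.61 [256.1, 256.3] 3757
spring_1 0.46 [250.7, 13.0] 64
needle 0.65 [83.8, 248.5] 1795
clock 8.35 grasp [ 0.5433 -0.0506  0.211 ] xang 96.7 slide cm [ 4.77  0.23 14.1 ] yaw -0.0
```

View pics/w3.png

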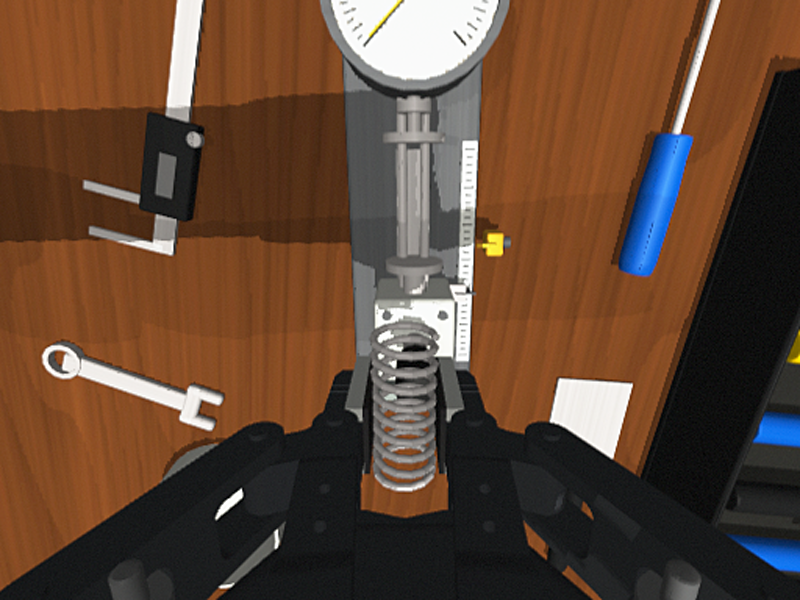

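The view shows the cradle rods at col ~414 and the gauge plate edge at (413,141). The platen is at (415,265), the pointer tip at (472,293) and the brass nib at (480,243). Everything is in line with the held spring at (405,400).

Run:
```python
from h import *
np.set_printoptions(precision=4,suppress=True)
C=np.load("C3.npy",allow_pickle=True).item()
A=lambda p,z:atz("wrist",np.array(p)/1.5625,z,C)
for n,p,z in [("plateface",(413,142),.088),("platen",(414,262),.088),("rod top mid",(414,160),.061),("rod low mid",(414,245),.061),("ptr",(472,293),.04),("nib",(480,243),.04),("ptr6",(472,293),.06),("nib6",(480,243),.06),("bedL1",(345,95),.028),("bedL2",(357,345),.028),("knob",(417,340),.15)]: print(n,A(p,z))
T=np.array(C["camera_from_world"]); print(-T[:3,:3].T@T[:3,3])
```

```text
plateface [0.5395 0.0357 0.088 ]
platen [ 0.5481 -0.0299  0.088 ]
rod top mid [0.5418 0.0265 0.061 ]
rod low mid [ 0.5481 -0.0251  0.061 ]
ptr [ 0.5944 -0.0589  0.04  ]
nib [ 0.5941 -0.0226  0.04  ]
ptr6 [ 0.5904 -0.053   0.06  ]
nib6 [ 0.5901 -0.0192  0.06  ]
bedL1 [0.4932 0.0613 0.028 ]
bedL2 [ 0.5153 -0.1142  0.028 ]
knob [ 0.5508 -0.0522  0.15  ]
[0.5355 0.0272 0.3343]
```

```bash
python3 -m jog '[{"grip":1,"slide":[2.5,0.35,0],"yaw":0},{"grip":1,"slide":[2.4,0.3,0],"yaw":-0.005},{"grip":1,"slide":[0,0,4],"yaw":0},{"grip":1,"slide":[0,0,4],"yaw":0},{"grip":1,"slide":[0,0,3],"yaw":0},{"grip":1,"slide":[0,0,0],"yaw":0},{"grip":1,"slide":[0,0,0],"yaw":0}]'
python3 - <<'E'
from h import *
im=manip.camera("wrist"); cv2.imwrite("pics/w4.png",cv2.resize(im,(800,600),interpolation=cv2.INTER_CUBIC))
todo((.5443,-.001,.070),97.0)
E
```

```text
clock: 9.05
position: [0.5444, -0.0014, 0.1557]
ee_rot: [0.663, 0.749, 0.0, -0.0]
ft_force: [-0.5, 0.4, 0.7]
grip_width: 0.239
grasp_force: 30.8
clock 9.1 grasp [ 0.5451 -0.0015  0.1026] xang 96.9 slide cm [ 0.06 -0.08  3.26] yaw -0.001
```

View pics/w4.png

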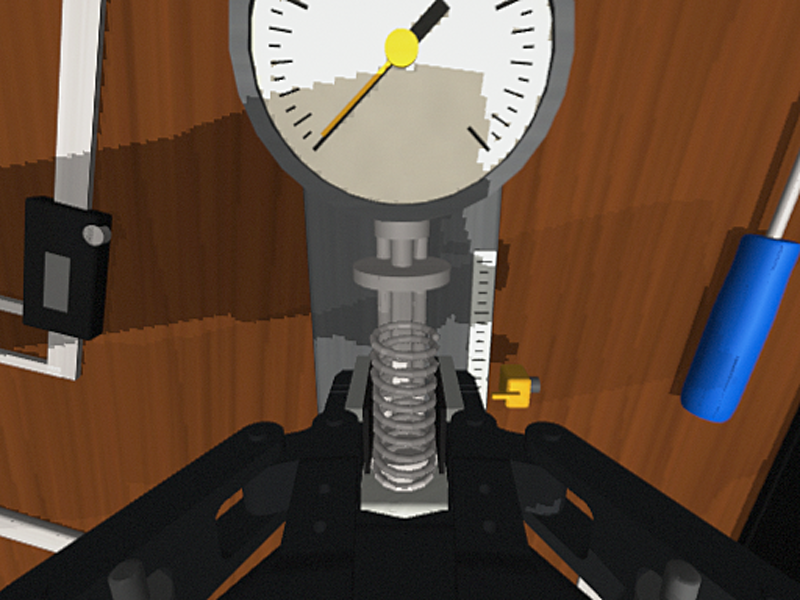

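The spring at (405,400) is over the rods, which are at column ~403. The gauge plate is at (402,270), and the needle and peak hand rest at zero toward (318,148). I'll lower it, let go and back off upward.

```bash
python3 -m jog '[{"grip":1,"slide":[0.05,-0.05,1.5],"yaw":0},{"grip":1,"slide":[0,0,1.0],"yaw":0},{"grip":1,"slide":[0,0,0.6],"yaw":0},{"grip":1,"slide":[0,0,0.1],"yaw":0},{"grip":1,"slide":[0,0,0],"yaw":0},{"grip":0.1,"slide":[0,0,0],"yaw":0},{"grip":0.1,"slide":[0,0,0],"yaw":0},{"grip":0.1,"slide":[0,0,0],"yaw":0}]' && python3 -m jog '[{"grip":0.1,"slide":[0,0,-2],"yaw":0},{"grip":0.1,"slide":[0,0,-4],"yaw":0},{"grip":0.1,"slide":[0,0,-4],"yaw":0},{"grip":0.1,"slide":[0,0,-4],"yaw":0},{"grip":0.0,"slide":[-3,0,0],"yaw":0},{"grip":0.0,"slide":[-2.5,0,0],"yaw":0},{"grip":0.0,"slide":[0,0,0],"yaw":0},{"grip":0.0,"slide":[0,0,0],"yaw":0}]'
python3 - <<'E'
from h import *
np.set_printoptions(precision=4,suppress=True)
im=manip.camera("wrist"); C=manip.calibration("wrist"); cv2.imwrite("pics/w5.png",cv2.resize(im,(800,600),interpolation=cv2.INTER_CUBIC))
np.save("C5.npy",C,allow_pickle=True)
for t in ["handle","pointer","mark","spring_1"]:
    for m in manip.masks_of(t,"wrist")[:2]: print(t,round(m["conf"],2),np.array(m["centre"])*1.5625,m["region"].sum())
todo((.552,-.0775,.132),97.0)
E
```

```text
clock: 9.9
position: [0.5436, -0.0014, 0.1227]
ee_rot: [0.663, 0.749, 0.0, 0.0]
ft_force: [0.3, 0.1, 0.9]
grip_width: 0.451
grasp_force: 0.0
clock: 10.7
position: [0.5501, -0.0563, 0.2627]
ee_rot: [0.663, 0.748, 0.0, -0.0]
ft_force: [-0.0, 0.3, -0.4]
grip_width: 0.495
grasp_force: 0.0
handle 0.93 [397.9688 320.9375] 4351
pointer 0.98 [400.9375 322.1875] 4376
mark 0.63 [482.1875 237.0312] 251
mark 0.28 [399.375  325.3125] 4232
spring_1 0.91 [398.2812 192.9688] 889
spring_1 0.32 [413.125  179.8438] 20683
clock 10.95 grasp [ 0.5502 -0.055   0.2089] xang 97.0 slide cm [-2.25 -0.09  7.69] yaw 0.0
```

View pics/w5.png

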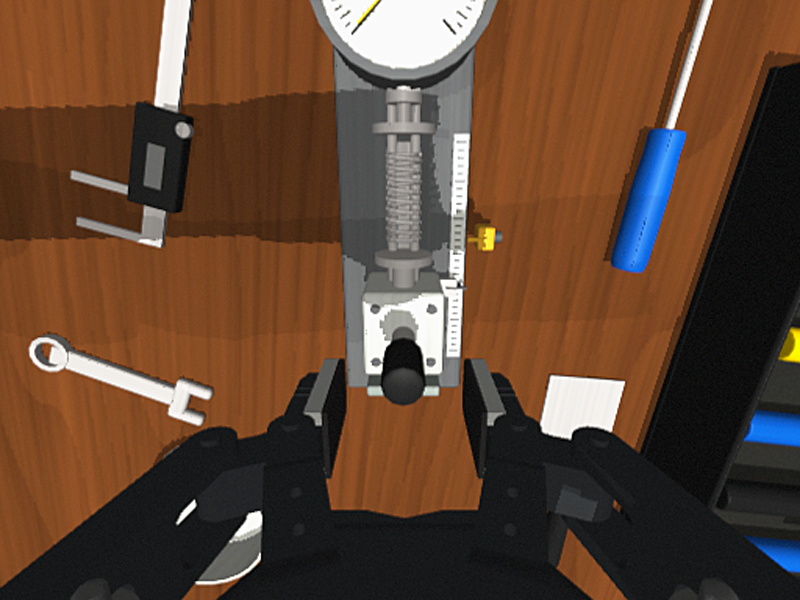

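The spring lies on the rods at (402,193). The knob's top is at (404,385), midway between the fingers' columns, the pointer tip is at (462,285) and the nib at (472,238).

Run:
```python
from h import *
np.set_printoptions(precision=4,suppress=True)
C=np.load("C5.npy",allow_pickle=True).item()
A=lambda p,z:atz("wrist",np.array(p)/1.5625,z,C)
k=A((404,384),.15); print("knob",k)
for z in (.035,.05): 
    a,b=A((462,285),z),A((470,238),z); u=np.array([-.1219,.9925,0]); print(z,a,b,"gap mm",(b-a)@u*1000)
todo((k[0],k[1],.131),97.0)
```

```text
knob [ 0.5547 -0.0794  0.15  ]
0.035 [ 0.5943 -0.0592  0.035 ] [ 0.5943 -0.0249  0.035 ] gap mm 34.00307374921959
0.05 [ 0.5917 -0.055   0.05  ] [ 0.5917 -0.0225  0.05  ] gap mm 32.28854726641384
clock 10.95 grasp [ 0.5502 -0.055   0.2089] xang 97.0 slide cm [-2.47  0.15  7.79] yaw 0.0
```

```bash
python3 -m jog '[{"grip":0.0,"slide":[-2.4,0.1,0],"yaw":0},{"grip":0.0,"slide":[0,0,3.5],"yaw":0},{"grip":0.0,"slide":[0,0,3],"yaw":0},{"grip":0.0,"slide":[0,0,1.3],"yaw":0},{"grip":1,"slide":[0,0,0],"yaw":0},{"grip":1,"slide":[0,0,0],"yaw":0},{"grip":1,"slide":[0,0,0],"yaw":0},{"grip":1,"slide":[0,0,0],"yaw":0}]' 60
python3 - <<'E'
from h import *
im=manip.camera("wrist"); C=manip.calibration("wrist"); np.save("C6.npy",C,allow_pickle=True)
cv2.imwrite("pics/w6.png",cv2.resize(im,(800,600),interpolation=cv2.INTER_CUBIC))
for t in ["pointer","mark"]:
    for m in manip.masks_of(t,"wrist")[:2]: print(t,round(m["conf"],2),np.array(m["centre"])*1.5625,m["region"].sum())
todo((.5547,-.0794,.131),97.0); print(manip.get_obs()["ft_force"])
E
```

```text
clock: 11.75
position: [0.5526, -0.0794, 0.185]
ee_rot: [0.663, 0.749, -0.001, -0.001]
ft_force: [-7.8, 0.4, -7.3]
grip_width: 0.242
grasp_force: 59.3
pointer 0.91 [403.75 336.25] 8295
mark 0.72 [517.34375 216.875  ] 474
clock 11.9 grasp [ 0.5524 -0.0794  0.131 ] xang 97.0 slide cm [-0.03  0.23 -0.01] yaw -0.001
[-8.00769693  0.03805689 -6.92630383]
```

View pics/w6.png

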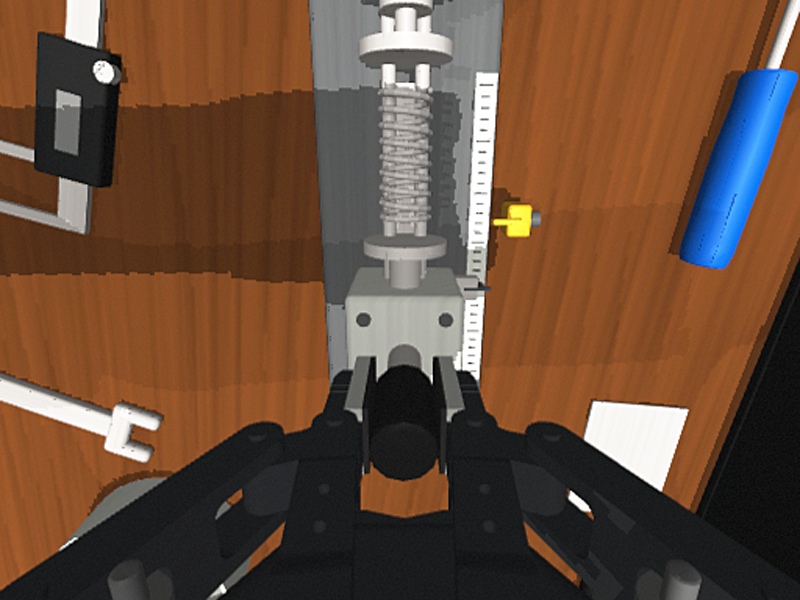

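The gripper holds the knob at (404,420). The pointer tip is at about (489,288) and the nib tip at (495,222). Next I'll refine both pixels numerically and triangulate their heights from the earlier pictures.

```bash
cat >> h.py <<'E'
def nib(im,s=1.):
    "nib tip pixel: left end of yellow blob (raw image px)"
    hsv=cv2.cvtColor(im,cv2.COLOR_BGR2HSV); y=(cv2.inRange(hsv,(18,130,100),(35,255,255))>0)
    n,l,st,c=cv2.connectedComponentsWithStats(y[:, :].astype(np.uint8)); best=None
    for i in range(1,n):
        if 290*s<st[i,0]<345*s and 100*s<st[i,1]<320*s and st[i,4]>25*s*s and (best is None or st[i,4]>st[best,4]): best=i
    yy,xx=np.nonzero(l==best); x0=xx.min(); sel=(xx<=x0+4*s); return np.array([x0,yy[sel].mean()]),st[best]
E
python3 - <<'E'
from h import *
np.set_printoptions(precision=2,suppress=True,linewidth=220)
for n,(r0,c0) in {"w3":(293,472),"w5":(285,462),"w6":(288,489)}.items():
    im=cv2.imread(f"pics/{n}.png"); print(n,"nib",nib(im,1.5625))
    g=cv2.cvtColor(im,cv2.COLOR_BGR2GRAY); print(g[r0-9:r0+10,c0-16:c0+8:2])
E
```

```text
w3 nib (array([476.  , 245.36]), array([476, 230,  28,  27, 472], dtype=int32))
[[129 133 139 142 175 251 238 240 130  72  85  85]
 [211 206 206 209 205 223 208 245 119  75  85  85]
 [247 246 245 246 251 187 168 249 107  76  85  83]
 [255 255 255 255 255 152 109 247  94  79  84  82]
 [252 251 251 253 255 128  55 242  85  79  85  83]
 [255 253 254 254 255 117  28 240  83  80  85  83]
 [254 255 255 255 255  94   6 195  70  71  83  82]
 [229 240 240 244 255  79  12 135  63  70  82  81]
 [157 173 172 178 204  77  44  89  84  93  87  80]
 [138 140 142 138 156 124 126 122 104 112  93  79]
 [187 168 175 159 162 193 210 208 105 113  94  79]
 [231 221 225 216 216 242 248 255  88 101  88  80]
 [255 255 255 255 255 255 255 255  69  88  83  81]
 [254 249 248 249 249 248 255 255  64  83  84  81]
 [255 246 245 246 247 220 255 255  61  83  84  81]
 [255 246 244 245 245 209 255 255  62  85  84  80]
 [253 250 245 245 246 233 255 255  62  85  83  81]
 [201 252 249 248 249 252 255 255  60  86  84  81]
 [131 251 253 253 254 253 255 255  58  87  83  80]]
w5 nib (array([467.  , 239.32]), array([467, 224, 
[... 1349 characters left out ...]
  5  39 117  98  89 100  93  88  91]
 [174 178 133  18  35  81  91  83  92  91  89  90]
 [181 185 132  21  40  57  68  66  72  86  91  89]
 [141 146 107  39  51  52  58  60  62  83  92  89]
 [ 84  89  74  56  59  58  60  64  64  84  92  88]
 [ 49  49  47  48  47  49  66  68  68  85  92  87]
 [ 90  88  95 108 107 110  75  79  79  87  91  88]
 [160 160 170 185 185 187  81  90  89  89  90  90]
 [171 170 184 197 196 200  79  94  91  90  90  88]
 [169 168 183 194 193 199  74  96  92  91  89  88]
 [162 160 177 187 186 191  70  95  92  91  88  90]
 [159 157 164 173 171 165  69  95  91  91  90  90]
 [157 152 175 194 194 187  63  94  89  91  90  89]
 [155 149 209 245 249 252  53  95  89  89  88  89]]
```

Run:
```python
from h import *
np.set_printoptions(precision=4,suppress=True)
Cs={k:np.load(f"C{k}.npy",allow_pickle=True).item() for k in "356"}
P={"ptr":{"3":(475.5,292.7),"5":(467,287.8),"6":(490,287.5)},"nib":{"3":(476,245.4),"5":(467,239.3),"6":(492,221.9)}}
u=np.array([-.1219,.9925,0]); X={}
for n,d in P.items():
    A=np.zeros((3,3));b=np.zeros(3)
    for k,p in d.items():
        o,v=ray("wrist",np.array(p)/1.5625,Cs[k]); v/=np.linalg.norm(v); M=np.eye(3)-np.outer(v,v); A+=M;b+=M@o
    X[n]=np.linalg.solve(A,b); print(n,X[n],[(proj("wrist",X[n],Cs[k])*1.5625-d[k]).round(1) for k in d])
print("gap",(X["nib"]-X["ptr"])@u*1000)
for z in(.034,.038,.042,.046,.05):
    q={k:[(atz("wrist",np.array(P[n][k])/1.5625,z,Cs[k])@u*1000).round(1) for n in P] for k in "356"}; print(z,q)
```

```text
ptr [ 0.6029 -0.0673  0.0115] [array([-0.1,  0.8]), array([ 0.3, -0. ]), array([-0.2, -1. ])]
nib [ 0.5963 -0.0293  0.0149] [array([-0.3,  0.4]), array([ 0.6, -0. ]), array([-0.4, -0.5])]
gap 38.55510081700529
0.034 {'3': [np.float64(-132.6), np.float64(-97.7)], '5': [np.float64(-133.6), np.float64(-98.3)], '6': [np.float64(-134.2), np.float64(-99.3)]}
0.038 {'3': [np.float64(-131.3), np.float64(-96.9)], '5': [np.float64(-132.4), np.float64(-97.5)], '6': [np.float64(-133.0), np.float64(-98.8)]}
0.042 {'3': [np.float64(-130.1), np.float64(-96.1)], '5': [np.float64(-131.2), np.float64(-96.8)], '6': [np.float64(-131.8), np.float64(-98.2)]}
0.046 {'3': [np.float64(-128.8), np.float64(-95.3)], '5': [np.float64(-130.0), np.float64(-96.1)], '6': [np.float64(-130.6), np.float64(-97.6)]}
0.05 {'3': [np.float64(-127.6), np.float64(-94.5)], '5': [np.float64(-128.8), np.float64(-95.3)], '6': [np.float64(-129.4), np.float64(-97.0)]}
```

```bash
python3 -m jog '[{"grip":1,"slide":[0.1,0,0],"yaw":0},{"grip":1,"slide":[0.2,0,0],"yaw":0},{"grip":1,"slide":[0.2,0,0],"yaw":0},{"grip":1,"slide":[0.2,0,0],"yaw":0},{"grip":1,"slide":[0.2,0,0],"yaw":0},{"grip":1,"slide":[0.2,0,0],"yaw":0},{"grip":1,"slide":[0.2,0,0],"yaw":0},{"grip":1,"slide":[0.2,0,0],"yaw":0}]' && python3 -m jog '[{"grip":1,"slide":[0.2,0,0],"yaw":0},{"grip":1,"slide":[0.2,0,0],"yaw":0},{"grip":1,"slide":[0.2,0,0],"yaw":0},{"grip":1,"slide":[0.2,0,0],"yaw":0},{"grip":1,"slide":[0.2,0,0],"yaw":0},{"grip":1,"slide":[0.2,0,0],"yaw":0},{"grip":1,"slide":[0.1,0,0],"yaw":0},{"grip":1,"slide":[0.1,0,0],"yaw":0}]'
cat >> h.py <<'E'
def look(tag):
    np.set_printoptions(precision=3,suppress=True,linewidth=220)
    o=manip.get_obs(); im=manip.camera("wrist"); C=manip.calibration("wrist"); np.save(f"C{tag}.npy",C,allow_pickle=True)
    cv2.imwrite(f"pics/w{tag}.png",im); n,_=nib(im); u=np.array([-.1219,.9925,0])
    g=cv2.cvtColor(im,cv2.COLOR_BGR2GRAY); print("nib",n,"clock",o["clock"],"tcp u",np.array(o["position"])@u*1000,"F·u",np.array(o["ft_force"])@u)
    for z in(.036,.046):
        a=atz("wrist",(313.6,184.),z,C)@u*1000; b=atz("wrist",n,z,C)@u*1000; print(z,"gap mm",b-a)
    print(g[176:198,302:324])
E
python3 -c "
from h import *
look('7')"
```

```text
clock: 12.7
position: [0.5509, -0.0654, 0.185]
ee_rot: [0.663, 0.748, -0.002, -0.001]
ft_force: [-7.1, -2.7, -6.6]
grip_width: 0.246
grasp_force: 59.2
clock: 13.5
position: [0.5495, -0.0533, 0.185]
ee_rot: [0.664, 0.748, -0.002, 0.0]
ft_force: [-4.9, -9.9, -8.6]
grip_width: 0.239
grasp_force: 59.1
nib [313. 174.] clock 13.5 tcp u -119.89746241285971 F·u -9.233624919435135
0.036 gap mm 8.535064099093844
0.046 gap mm 8.144313078063448
[[104 104 110 165 194 188 190 192 129  58  94  90 118 116 116 116 102 103 107 108 132 147]
 [137 135 135 153 196 190 191 192 119  60  96  95  93  89  92  91  78  67  72  73 124 145]
 [164 163 163 165 179 198 194 192 124  59  95  91  94  93  92  92  88  68  70  72 127 145]
 [169 167 169 167  84 146 176 199  99  72  97  92  93  94  92  95  90  82  68  78 131 144]
 [167 170 169 142  20  74 146 207  90  75  94  95  94  94  95  95  91  87  75  81 137 140]
 [169 171 172 137  27  36  84 156  98  77  98  96  93  93  93  93  91  91  85  81 135 143]
 [172 174 175 139  28  41  42  78  98  68  88  85  96  96  96  92  91  92  88  87 113 132]
 [155 157 156 120  42  48 
[... 639 characters left out ...]
5 255  56  91  93  93  91  94  91  89  92  91  89  91  92  91]
 [187 185 192 235 255 255 255 255  47  89  96  96  94  95  90  90  91  91  92  90  91  90]
 [255 255 255 255 255 255 255 236  49  91  93  94  96  93  90  90  92  90  91  90  91  92]
 [255 255 255 255 255 255 255 213  50  94  93  94  93  93  90  91  91  89  90  91  90  91]
 [255 255 255 255 255 255 255 224  45  91  95  94  93  94  90  90  88  90  93  92  90  89]
 [248 250 248 250 255 255 255 224  56  95  94  95  96  90  91  90  93  91  92  90  90  89]
 [144 147 144 185 255 255 255 169  61  92  96  94  96  92  93  88  92  90  91  91  90  90]
 [255 255 255 255 255 255 255 148  62  94  93  95  93  91  91  89  91  90  90  92  92  86]]
```

```bash
python3 -m jog '[{"grip":1,"slide":[0.1,0,0],"yaw":0},{"grip":1,"slide":[0.1,0,0],"yaw":0},{"grip":1,"slide":[0.1,0,0],"yaw":0},{"grip":1,"slide":[0.1,0,0],"yaw":0},{"grip":1,"slide":[0.1,0,0],"yaw":0},{"grip":1,"slide":[0,0,0],"yaw":0},{"grip":1,"slide":[0,0,0],"yaw":0}]'
cat >> h.py <<'E'
def look2(tag):
    o=manip.get_obs(); im=manip.camera("wrist"); C=manip.calibration("wrist"); np.save(f"C{tag}.npy",C,allow_pickle=True)
    cv2.imwrite(f"pics/w{tag}.png",im); u=np.array([-.1219,.9925,0])
    print("clock",o["clock"],"tcp u",np.array(o["position"])@u*1000,"F·u",np.array(o["ft_force"])@u)
    b=im.astype(int); print("yellowness (R-B), rows 160-196, cols 304-323"); d=b[...,2]-b[...,0]
    for r in range(164,194): print(r,d[r,304:324],"|",b[r,304:316].sum(1)//3 if False else b[r,304:316,1])
E
python3 -c "
from h import *
look2('8')"
```

```text
clock: 14.25
position: [0.549, -0.0495, 0.1849]
ee_rot: [0.664, 0.748, -0.003, 0.0]
ft_force: [-3.8, -12.1, -8.9]
grip_width: 0.237
grasp_force: 59.1
clock 14.25 tcp u -116.00429177193462 F·u -11.557839137340064
yellowness (R-B), rows 160-196, cols 304-323
164 [ 9  9  8  7 10  7  8 -3 60 67 62 63 60 59 60 57 69 72 68 67] | [203 202 198 193 190 194 197  89  34  49  50  51]
165 [10 10  6  6  9  6  7 -4 54 66 62 64 60 62 61 97 89 91 94 94] | [170 170 164 164 191 196 198  89  30  53  53  49]
166 [ 5  4  4  7  7  8  8 -6 53 68 64 60 60 61 64 93 91 96 99 98] | [ 79  77  84 151 194 196 196  63  37  50  51  50]
167 [ 7  7  7  9  8  9  7 -3 68 68 63 61 56 59 64 80 84 89 95 99] | [179 175 175 184 191 195 198  49  43  49  50  50]
168 [ 8  8  8  9  8  8  8 -3 71 64 60 63 63 61 72 73 79 88 89 91] | [201 199 194 190 190 194 200  51  43  49  53  48]
169 [  8   7   8   7  10   8   8  -4  72  66  64  59  59  60  70  75  74  80
  83 130] | [198 197 194 191 189 196 200  45  46  47  49  49]
170 [  9   9   9   7   8   7   4  -2  69  60  57  54  50  59  73  75  75  75
 101 147] | [207 202 197 192 192 195 
[... 2497 characters left out ...]
  81]
189 [  9   5   5   3   0   0  29 115 103 106 103 104  99 102  98  99  96 101
 100  97] | [152 124  97 148 255 255  56  73  81  82  81  80]
190 [  7   0   0   0   0   0  29 115 106 105 103 105 100  97  99 100 100 101
  99  98] | [169 255 255 255 255 255  47  74  81  80  80  79]
191 [  2   0   0   0   0   0  29 113 107 105 103 106  99 101 100  95 101 102
 102  98] | [231 255 255 255 255 255  39  79  78  79  81  81]
192 [  0   0   0   0   0  -8  56 111 106 104 102 104 100 100 100  97  99 100
 100  96] | [255 255 255 255 255 219  41  76  80  81  82  79]
193 [  2   3   0   0   0  -9  64 115 106 105 104 102  99  99  97 101  99 100
 100  99] | [235 240 255 255 255 210  40  76  81  78  81  78]
```

```bash
python3 -m jog '[{"grip":1,"slide":[0.1,0,0],"yaw":0},{"grip":1,"slide":[0.1,0,0],"yaw":0},{"grip":1,"slide":[0.1,0,0],"yaw":0},{"grip":1,"slide":[0.05,0,0],"yaw":0},{"grip":1,"slide":[0,0,0],"yaw":0},{"grip":1,"slide":[0,0,0],"yaw":0}]'
cat >> h.py <<'E'
def look3(tag):
    o=manip.get_obs(); im=manip.camera("wrist"); C=manip.calibration("wrist"); np.save(f"C{tag}.npy",C,allow_pickle=True)
    cv2.imwrite(f"pics/w{tag}.png",im); u=np.array([-.1219,.9925,0])
    print("clock",o["clock"],"tcp u",np.array(o["position"])@u*1000,"F·u",np.array(o["ft_force"])@u)
    b=im.astype(int); d=b[...,2]-b[...,0]
    for r in range(176,193): print(r,*d[r,308:320],"|",*b[r,304:319,1])
E
python3 -c "
from h import *
look3('9')"
```

```text
clock: 14.9
position: [0.5487, -0.0469, 0.1849]
ee_rot: [0.664, 0.747, -0.003, 0.001]
ft_force: [-4.5, -14.3, -8.6]
grip_width: 0.242
grasp_force: 59.1
clock 14.9 tcp u -113.4568017015373 F·u -13.653314873292588
176 8 3 -2 60 110 104 99 103 98 90 73 77 | 94 146 183 191 191 193 118 49 85 82 77 77 78 77 70
177 5 6 -4 59 112 105 97 98 102 96 72 73 | 155 167 199 188 194 192 125 52 82 80 82 77 77 76 72
178 8 6 -3 84 113 102 101 103 101 94 75 75 | 166 171 202 196 198 195 100 60 80 80 79 75 78 76 66
179 5 8 -4 91 110 101 101 99 100 90 69 64 | 164 137 118 121 153 200 87 62 80 77 78 77 76 73 65
180 2 8 -3 91 102 82 90 87 88 85 84 82 | 167 127 35 40 94 212 91 60 77 77 82 81 80 81 80
181 -1 4 1 92 104 119 160 160 155 153 153 151 | 172 134 26 36 62 158 97 63 82 109 143 139 140 138 140
182 -2 -1 -2 50 91 136 182 173 170 170 168 168 | 174 137 31 38 41 75 94 49 74 119 158 154 151 151 153
183 -1 -2 -5 -3 16 62 126 147 144 134 130 132 | 139 125 48 55 52 54 67 54 62 98 129 124 124 125 121
184 -1 -1 -6 -12 -19 -6 63 109 108 101 76 87 | 80 82 67 68 66 68 71 72 71 80 86 87 83 84 78
185 4 -1 -4 39 30 28 67 104 104 98 77 66 | 108 113 79 120 120 121 64 78 78 76 77 77 77 76 75
186 5 3 2 110 96 91 99 105 105 99 95 76 | 156 95 136 181 184 184 76 76 80 77 78 82 78 80 78
187 9 1 23 120 109 104 102 104 105 100 100 94 | 162 158 208 255 180 166 74 79 79 78 80 79 77 77 77
188 0 -7 31 114 102 97 100 103 104 98 100 97 | 155 174 213 255 255 254 61 75 79 82 79 81 80 76 78
189 0 0 29 111 103 98 100 104 100 103 99 96 | 176 255 201 255 255 255 55 75 79 80 78 81 79 78 76
190 0 0 30 113 103 102 104 106 96 100 96 98 | 183 255 255 255 255 255 45 75 81 81 81 80 80 78 78
191 0 0 52 111 103 104 105 103 101 99 97 98 | 111 188 186 215 255 255 43 75 80 79 79 80 81 76 77
192 0 -9 61 108 104 103 104 106 102 97 102 96 | 231 225 144 186 255 237 41 74 80 79 80 78 77 78 76
```

```bash
python3 -m jog '[{"grip":1,"slide":[0.06,0,0],"yaw":0},{"grip":1,"slide":[0.06,0,0],"yaw":0},{"grip":1,"slide":[0.05,0,0],"yaw":0},{"grip":1,"slide":[0,0,0],"yaw":0},{"grip":1,"slide":[0,0,0],"yaw":0}]'
python3 -c "
from h import *
look3('10')"
```

```text
clock: 15.45
position: [0.5485, -0.0457, 0.1849]
ee_rot: [0.665, 0.747, -0.003, 0.001]
ft_force: [-3.7, -16.7, -9.6]
grip_width: 0.24
grasp_force: 59.1
clock 15.45 tcp u -112.18958691502583 F·u -16.141243842402304
176 6 3 -1 60 112 104 96 98 98 91 69 72 | 80 74 93 188 186 185 118 49 78 78 80 74 77 74 70
177 8 4 -3 60 110 101 96 101 97 90 70 72 | 147 143 169 186 186 188 120 47 78 78 79 73 76 72 67
178 8 8 -3 83 106 99 97 98 97 90 69 76 | 160 167 200 192 193 188 94 57 81 77 77 76 74 75 70
179 5 6 -4 86 103 101 95 96 100 89 70 70 | 157 134 114 114 148 196 86 59 78 76 76 73 75 75 66
180 3 7 -3 88 109 99 95 94 97 82 70 68 | 164 126 33 41 91 203 88 62 77 76 75 74 72 70 63
181 1 5 -1 89 103 97 91 91 87 76 72 79 | 167 134 29 38 57 154 94 61 77 79 79 74 75 73 75
182 -2 -2 -1 48 82 105 135 134 130 132 133 131 | 171 133 29 37 43 73 87 48 69 95 123 119 119 118 117
183 -1 -3 -6 -5 17 109 163 158 156 154 154 154 | 112 98 46 52 54 51 62 51 63 105 146 141 142 141 141
184 -2 -1 -6 -17 2 127 175 170 164 162 163 161 | 64 66 62 64 62 65 68 67 76 132 152 148 149 149 148
185 2 -3 -1 34 28 63 94 114 113 101 98 102 | 105 111 116 116 120 118 73 72 73 91 98 95 96 93 90
186 7 1 1 106 88 81 88 95 97 86 73 62 | 158 172 183 178 181 180 78 75 74 73 72 72 71 72 64
187 6 2 19 119 102 100 98 100 100 99 89 68 | 151 107 155 185 186 170 72 75 75 75 78 75 76 77 73
188 7 0 28 118 100 98 97 99 102 96 95 77 | 146 148 162 171 172 155 66 74 76 78 76 77 77 74 75
189 0 -8 29 113 98 97 99 101 98 97 96 93 | 166 255 255 255 255 251 56 73 78 79 76 78 75 73 76
190 0 -1 29 108 102 94 98 99 98 97 94 92 | 164 255 255 255 255 255 44 71 74 80 78 77 75 76 74
191 0 -1 51 107 98 100 98 102 97 96 98 94 | 226 255 255 255 255 255 38 73 78 76 78 77 76 73 72
192 0 -8 60 106 103 101 100 102 96 98 96 94 | 245 249 251 251 255 227 37 72 74 77 73 79 76 74 76
```

```bash
python3 -m jog '[{"grip":1,"slide":[0.01,0,0],"yaw":0},{"grip":1,"slide":[0,0,0],"yaw":0},{"grip":1,"slide":[0,0,0],"yaw":0},{"grip":1,"slide":[0,0,0],"yaw":0},{"grip":1,"slide":[0,0,0],"yaw":0},{"grip":1,"slide":[0,0,0],"yaw":0},{"grip":1,"slide":[0,0,0],"yaw":0},{"grip":1,"slide":[0,0,0],"yaw":0}]'
python3 - <<'E'
from h import *
look3('11')
R=lambda a,w,h:cv2.resize(a,(w,h),interpolation=cv2.INTER_CUBIC)
t=manip.camera("top"); s=manip.camera("scene"); w=cv2.imread("pics/w11.png")
ct=t[149:199,194:244]; sc=s[200:250,245:305]
p=np.zeros((600,800,3),np.uint8); p[:300,:400]=R(w[140:215,260:360],400,300); p[:300,400:700]=R(ct,300,300); p[300:,:360]=R(sc,360,300); p[300:,360:]=R(w[0:192,116:398],440,300)
cv2.imwrite("pics/comp.png",p)
E
```

```text
clock: 16.3
position: [0.5485, -0.0456, 0.185]
ee_rot: [0.665, 0.747, -0.003, 0.001]
ft_force: [-3.2, -16.1, -8.5]
grip_width: 0.239
grasp_force: 59.0
clock 16.3 tcp u -112.15211785805249 F·u -15.588974488037543
176 6 3 -2 62 108 104 99 97 98 92 70 74 | 83 73 91 187 185 186 118 48 78 80 77 76 77 74 70
177 7 6 -6 58 111 100 99 97 100 87 71 72 | 147 142 171 187 188 187 120 47 79 79 77 75 73 77 68
178 8 7 -3 79 108 103 98 97 98 90 67 74 | 160 168 200 193 192 189 96 56 80 79 76 75 72 74 67
179 4 6 -6 86 106 99 97 94 100 88 66 69 | 160 133 113 116 147 195 84 60 79 78 75 76 74 76 69
180 3 7 -3 90 109 96 96 96 98 82 66 73 | 161 125 36 40 93 204 88 61 78 78 76 75 71 71 65
181 1 4 2 90 107 93 88 90 87 80 77 75 | 168 131 24 35 61 151 94 60 77 81 78 75 74 72 73
182 -1 -2 -2 48 84 108 136 134 132 130 134 129 | 171 136 29 38 42 75 89 49 71 95 123 120 121 120 117
183 -1 -3 -7 -4 19 108 168 158 156 155 155 154 | 111 100 47 54 52 51 63 53 60 105 146 142 141 140 141
184 0 -2 -7 -14 3 125 173 167 164 160 162 164 | 66 65 61 62 62 65 69 67 75 132 152 148 148 149 150
185 3 0 0 35 26 63 96 112 112 103 98 99 | 104 111 117 113 119 117 72 72 76 91 100 96 96 93 90
186 5 1 1 104 86 85 93 96 95 86 73 64 | 159 174 181 179 184 180 78 74 76 75 70 72 72 71 65
187 5 0 22 118 104 101 100 98 99 100 91 66 | 152 108 157 185 184 171 68 74 76 77 76 78 78 77 73
188 6 1 27 116 100 96 98 97 101 98 96 77 | 149 150 163 172 174 155 63 74 76 79 77 81 78 76 76
189 0 -8 27 114 100 97 98 104 98 98 98 88 | 165 255 255 255 255 250 56 74 76 77 76 76 76 73 73
190 0 -1 29 112 99 98 96 101 95 98 96 93 | 165 255 255 255 255 255 39 71 78 78 78 76 76 75 73
191 0 -1 52 110 98 102 99 99 97 99 95 94 | 227 255 255 255 255 255 40 72 75 74 75 77 78 73 74
192 0 -9 59 107 102 100 101 100 97 98 99 97 | 245 248 251 251 255 226 39 74 78 77 76 77 76 73 75
```

View pics/comp.png

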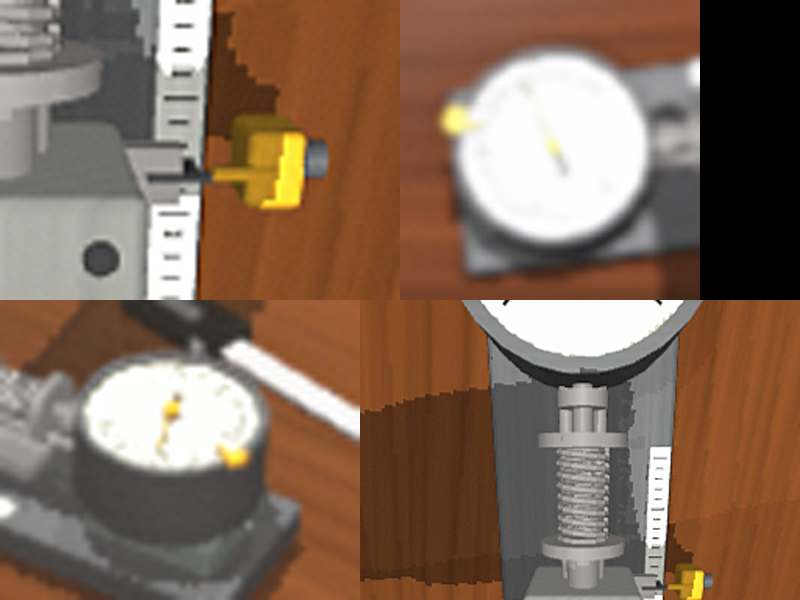

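The pointer at (205,177) meets the brass nib at (222,174), a few tenths of a mm short and not past it. On the dial in the top crop, the needle points to (527,85) from the centre (555,148), clockwise beyond the tab at (455,120). That is about 3.6 rad or 15 N, and the wrist force agrees, so the spring is sound. I'll make a tiny nudge and hold for more than a second.

```bash
python3 -m jog '[{"grip":1,"slide":[0.03,0,0],"yaw":0},{"grip":1,"slide":[0,0,0],"yaw":0},{"grip":1,"slide":[0,0,0],"yaw":0},{"grip":1,"slide":[0,0,0],"yaw":0},{"grip":1,"slide":[0,0,0],"yaw":0},{"grip":1,"slide":[0,0,0],"yaw":0},{"grip":1,"slide":[0,0,0],"yaw":0},{"grip":1,"slide":[0,0,0],"yaw":0}]' && python3 -m jog '[{"grip":1,"slide":[0,0,0],"yaw":0},{"grip":1,"slide":[0,0,0],"yaw":0},{"grip":1,"slide":[0,0,0],"yaw":0},{"grip":1,"slide":[0,0,0],"yaw":0},{"grip":1,"slide":[0,0,0],"yaw":0},{"grip":1,"slide":[0,0,0],"yaw":0}]'
python3 -c "
from h import *
look3('12')" | sed -n '1p;7,13p'
```

```text
clock: 17.25
position: [0.5485, -0.0454, 0.185]
ee_rot: [0.665, 0.747, -0.003, 0.001]
ft_force: [-2.7, -17.2, -9.8]
grip_width: 0.239
grasp_force: 59.0
clock: 17.85
position: [0.5485, -0.0454, 0.185]
ee_rot: [0.665, 0.747, -0.003, 0.001]
ft_force: [-3.1, -16.7, -9.0]
grip_width: 0.238
grasp_force: 59.0
clock 17.85 tcp u -111.9621638985396 F·u -16.15320889261542
181 2 5 1 91 107 95 92 90 87 81 72 78 | 163 130 30 34 61 151 91 59 80 73 73 72 72 71 70
182 -1 -1 -2 49 84 103 116 114 115 112 112 112 | 167 135 32 36 40 73 88 47 71 89 109 105 102 104 104
183 1 -3 -4 -7 16 106 164 156 151 149 149 148 | 111 96 47 52 53 52 62 49 60 103 141 135 136 135 137
184 1 -2 -6 -15 3 123 171 163 161 157 159 160 | 63 64 59 62 58 66 65 68 75 128 148 145 144 145 144
185 2 -1 -3 33 33 93 101 125 121 117 104 109 | 103 110 114 113 115 114 72 71 76 104 110 106 106 103 103
186 6 1 2 103 88 94 89 97 97 92 72 68 | 154 168 176 168 168 166 72 73 74 79 76 73 75 73 67
187 0 -6 24 117 101 96 95 97 99 93 82 61 | 155 134 143 196 255 252 52 73 73 73 73 75 72 74 71
```

Held at the mark for more than 2 s. Now I'll ease the carriage back, let go of the knob and look at the spring.

```bash
python3 -m jog '[{"grip":1,"slide":[-0.2,0,0],"yaw":0},{"grip":1,"slide":[-0.4,0,0],"yaw":0},{"grip":1,"slide":[-0.5,0,0],"yaw":0},{"grip":1,"slide":[-0.5,0,0],"yaw":0},{"grip":1,"slide":[-0.5,0,0],"yaw":0},{"grip":1,"slide":[-0.5,0,0],"yaw":0},{"grip":1,"slide":[-0.5,0,0],"yaw":0},{"grip":1,"slide":[-0.4,0,0],"yaw":0}]' && python3 -m jog '[{"grip":1,"slide":[0,0,0],"yaw":0},{"grip":0.0,"slide":[0,0,0],"yaw":0},{"grip":0.0,"slide":[0,0,0],"yaw":0},{"grip":0.0,"slide":[0,0,0],"yaw":0},{"grip":0.0,"slide":[0,0,-3],"yaw":0},{"grip":0.0,"slide":[0,0,-4],"yaw":0},{"grip":0.0,"slide":[0,0,-1],"yaw":0},{"grip":0.0,"slide":[2.5,0,0],"yaw":0}]' 30
python3 - <<'E'
from h import *
np.set_printoptions(precision=4,suppress=True)
im=manip.camera("wrist"); C=manip.calibration("wrist"); cv2.imwrite("pics/w13.png",im)
for m in manip.masks_of("spring_1","wrist")[:3]:
    w=np.array([atz("wrist",p,.072,C)[:2] for p in np.argwhere(m["region"])[:,::-1].astype(float)])
    print(m["conf"],m["centre"],m["region"].sum(),cv2.minAreaRect((w*1000).astype(np.float32)))
todo((.5425,.012,.071),97.0)
E
```

```text
clock: 18.7
position: [0.5521, -0.075, 0.185]
ee_rot: [0.663, 0.749, -0.001, -0.001]
ft_force: [-8.6, 1.3, -6.5]
grip_width: 0.244
grasp_force: 59.3
clock: 19.5
position: [0.5519, -0.0532, 0.2673]
ee_rot: [0.665, 0.747, 0.001, 0.002]
ft_force: [0.4, -0.4, -0.9]
grip_width: 0.497
grasp_force: 0.0
0.78 [251.0, 114.8] 871 ((540.4950561523438, 16.592784881591797), (19.903728485107422, 49.44490051269531), 7.060957431793213)
clock 19.6 grasp [ 0.5508 -0.0469  0.212 ] xang 97.2 slide cm [ 5.94 -0.11 14.1 ] yaw 0.003
```

```bash
python3 -m jog '[{"grip":0.0,"slide":[3,-0.1,0],"yaw":0},{"grip":0.0,"slide":[3,-0.05,0],"yaw":0.003},{"grip":0.0,"slide":[0,0,4],"yaw":0},{"grip":0.0,"slide":[0,0,4],"yaw":0},{"grip":0.0,"slide":[0,0,0],"yaw":0},{"grip":0.0,"slide":[0,0,0],"yaw":0}]'
python3 - <<'E'
from h import *
np.set_printoptions(precision=4,suppress=True)
im=manip.camera("wrist"); C=manip.calibration("wrist")
for m in manip.masks_of("spring_1","wrist")[:2]:
    w=np.array([atz("wrist",p,.072,C)[:2] for p in np.argwhere(m["region"])[:,::-1].astype(float)])
    print(m["conf"],m["centre"],m["region"].sum(),cv2.boundingRect(m["region"].astype(np.uint8)),cv2.minAreaRect((w*1000).astype(np.float32)))
todo((.5419,.0125,.070),97.0)
E
```

```text
clock: 20.2
position: [0.5419, 0.0091, 0.1856]
ee_rot: [0.664, 0.748, 0.0, -0.0]
ft_force: [-0.5, -0.6, -0.8]
grip_width: 0.499
grasp_force: 0.0
0.68 [256.3, 215.6] 1345 (244, 189, 29, 63) ((544.6659545898438, 4.048307418823242), (20.944061279296875, 49.14851760864258), 6.724695205688477)
clock 20.3 grasp [0.543  0.0092 0.133 ] xang 96.8 slide cm [ 0.35 -0.09  6.3 ] yaw -0.004
```

```bash
python3 -m jog '[{"grip":0.0,"slide":[-0.5,0.04,1.5],"yaw":0},{"grip":0.0,"slide":[0,0,2],"yaw":0},{"grip":0.0,"slide":[0,0,1.8],"yaw":0},{"grip":0.0,"slide":[0,0,0.9],"yaw":0},{"grip":0,"slide":[0,0,0],"yaw":0},{"grip":1,"slide":[0,0,0],"yaw":0},{"grip":1,"slide":[0,0,0],"yaw":0},{"grip":1,"slide":[0,0,0],"yaw":0}]' 30 && python3 -m jog '[{"grip":1,"slide":[0,0,0],"yaw":0},{"grip":1,"slide":[0,0,0],"yaw":0},{"grip":1,"slide":[0,0,-1.5],"yaw":0},{"grip":1,"slide":[0,0,-3],"yaw":0},{"grip":1,"slide":[0,0,-4],"yaw":0},{"grip":1,"slide":[0,0,-4],"yaw":0},{"grip":1,"slide":[0,0,-3.5],"yaw":0},{"grip":1,"slide":[0,0,0],"yaw":0}]'
python3 - <<'E'
from h import *
im=manip.camera("wrist"); cv2.imwrite("pics/w14.png",im)
for m in manip.masks_of("spring_1","wrist")[:2]: print(m["conf"],m["centre"],m["region"].sum(),cv2.boundingRect(m["region"].astype(np.uint8)))
todo((.5705,-.401,.20),97.0)
E
```

```text
clock: 21.1
position: [0.5427, 0.004, 0.1239]
ee_rot: [0.664, 0.748, -0.0, 0.0]
ft_force: [-4.8, -0.5, 5.9]
grip_width: 0.24
grasp_force: 29.1
clock: 21.9
position: [0.5447, 0.0051, 0.2893]
ee_rot: [0.664, 0.748, 0.003, 0.004]
ft_force: [0.1, -0.0, -0.4]
grip_width: 0.238
grasp_force: 29.4
clock 22.0 grasp [0.5433 0.0043 0.2305] xang 96.8 slide cm [-40.56  -2.08   3.1 ] yaw -0.004
```

```bash
python3 -m jog '[{"grip":1,"slide":[-4.8,-0.25,0],"yaw":0},{"grip":1,"slide":[-4.8,-0.25,0],"yaw":0},{"grip":1,"slide":[-4.8,-0.25,0],"yaw":0},{"grip":1,"slide":[-4.8,-0.25,0],"yaw":0},{"grip":1,"slide":[-4.8,-0.25,0],"yaw":0},{"grip":1,"slide":[-4.8,-0.25,0],"yaw":0},{"grip":1,"slide":[-4.8,-0.25,0],"yaw":0},{"grip":1,"slide":[-4.8,-0.25,0],"yaw":0}]' && python3 -m jog '[{"grip":1,"slide":[-2.1,0,2],"yaw":0},{"grip":1,"slide":[0,0,4],"yaw":0},{"grip":1,"slide":[0,0,0],"yaw":0},{"grip":1,"slide":[0,0,0],"yaw":0},{"grip":1,"slide":[0,0,0],"yaw":0}]'
python3 - <<'E'
from h import *
im=manip.camera("wrist"); C=manip.calibration("wrist"); cv2.imwrite("pics/w15.png",im)
manip.camera("top")
for cam in("wrist","top"):
  for m in manip.masks_of("tray",cam)[:2]:
    Cc=C if cam=="wrist" else manip.calibration("top")
    w=np.array([atz(cam,p,.028,Cc)[:2] for p in np.argwhere(m["region"])[::5,::-1].astype(float)])
    print(cam,m["conf"],m["centre"],m["region"].sum(),cv2.boundingRect(m["region"].astype(np.uint8)),cv2.minAreaRect((w*1000).astype(np.float32)))
todo((.5705,-.401,.028),97.0)
E
```

```text
clock: 22.8
position: [0.5676, -0.3814, 0.2818]
ee_rot: [0.664, 0.748, -0.0, -0.001]
ft_force: [1.1, -0.8, 1.3]
grip_width: 0.24
grasp_force: 29.4
clock: 23.3
position: [0.5715, -0.3997, 0.2251]
ee_rot: [0.664, 0.748, 0.0, 0.001]
ft_force: [-0.7, -0.5, -1.2]
grip_width: 0.24
grasp_force: 29.5
wrist 0.54 [77.4, 57.8] 16561 (0, 0, 158, 122) ((403.1802062988281, -310.6485900878906), (139.52517700195312, 97.90101623535156), 6.873515605926514)
top 0.66 [389.5, 165.3] 1588 (369, 142, 50, 43) ((570.0361938476562, -397.9410400390625), (139.31082153320312, 116.55378723144531), 86.0252685546875)
clock 23.5 grasp [ 0.5712 -0.4003  0.1706] xang 96.8 slide cm [-0.03 -0.1  14.26] yaw -0.004
```

```bash
python3 -m jog '[{"grip":1,"slide":[0,0,4],"yaw":0},{"grip":1,"slide":[0,0,4],"yaw":0},{"grip":1,"slide":[0,0,3],"yaw":0},{"grip":1,"slide":[0,0,2],"yaw":0},{"grip":1,"slide":[0,0,1.1],"yaw":0},{"grip":1,"slide":[0,0,0],"yaw":0},{"grip":1,"slide":[0,0,0],"yaw":0}]' && python3 -m jog '[{"grip":0.6,"slide":[0,0,0],"yaw":0},{"grip":0.2,"slide":[0,0,0],"yaw":0},{"grip":0.2,"slide":[0,0,0],"yaw":0},{"grip":0.2,"slide":[0,0,0],"yaw":0},{"grip":0.2,"slide":[0,0,-2],"yaw":0},{"grip":0.2,"slide":[0,0,-4],"yaw":0},{"grip":0.2,"slide":[0,0,-5],"yaw":0},{"grip":0.2,"slide":[0,0,-5],"yaw":0}]' && python3 -m jog '[{"grip":0.2,"slide":[0,0,-5],"yaw":0},{"grip":0.2,"slide":[-4,0,0],"yaw":0},{"grip":0.2,"slide":[-4,0,0],"yaw":0},{"grip":0.2,"slide":[0,0,0],"yaw":0},{"grip":0.2,"slide":[0,0,0],"yaw":0},{"grip":0.2,"slide":[0,0,0],"yaw":0}]'
python3 - <<'E'
from h import *
manip.camera("wrist"); C=manip.calibration("wrist"); manip.camera("top"); Ct=manip.calibration("top")
for t,cam,Cc,z in [("spring_1","wrist",C,.015),("tray","wrist",C,.028),("spring_1","top",Ct,.03),("mark","top",Ct,.04)]:
  for m in manip.masks_of(t,cam)[:4]:
    w=np.array([atz(cam,p,z,Cc)[:2] for p in np.argwhere(m["region"])[::3,::-1].astype(float)])
    print(t,cam,m["conf"],m["centre"],m["region"].sum(),cv2.minAreaRect((w*1000).astype(np.float32)))
print(manip.get_obs()["clock"],manip.get_obs()["position"])
E
```

```text
clock: 24.2
position: [0.5714, -0.4007, 0.0835]
ee_rot: [0.664, 0.748, 0.0, 0.001]
ft_force: [0.6, 0.5, -0.5]
grip_width: 0.241
grasp_force: 29.5
clock: 25.0
position: [0.5704, -0.4, 0.2453]
ee_rot: [0.664, 0.748, 0.0, 0.0]
ft_force: [1.1, -0.5, 0.4]
grip_width: 0.403
grasp_force: 0.0
clock: 25.6
position: [0.5805, -0.4785, 0.293]
ee_rot: [0.664, 0.748, 0.001, 0.0]
ft_force: [0.3, 0.6, 0.0]
grip_width: 0.396
grasp_force: 0.0
spring_1 wrist 0.61 [257.0, 94.8] 610 ((572.46044921875, -394.21270751953125), (20.62938690185547, 50.80228042602539), 6.874414920806885)
tray wrist 0.94 [252.3, 97.6] 10315 ((574.0472412109375, -404.9914245605469), (129.29443359375, 109.84020233154297), 84.76522827148438)
spring_1 top 0.6 [391.1, 163.7] 99 ((567.3218994140625, -387.7353515625), (17.34880256652832, 47.081966400146484), 9.080839157104492)
25.9 [ 0.58013752 -0.47936011  0.29237506]
```

The spring lies in the middle of the tray, the arm is clear of everything, and the rear-lane spring was never touched.

```bash
python3 -c "
from workcell import manip
print(manip.hand_in())"
```

```text
the job is handed in; nothing more can be done
None
```

The front-lane spring read about 15 N at the mark, past the limit tab, so it is sound. It now lies in the white tray and the job is handed in.

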